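# Lock a quarter-turn post into a microscope stage

## Robot

A 6-joint arm with a two-finger parallel gripper is mounted at the origin on the work surface. World frame = base frame: x ahead of the robot, y to its left, z up, the work surface at z = 0. Lengths are in mm, angles in degrees, forces in N, time in s.
With the tool pointing down it reaches from about 300 to 850 mm from the base axis. Payload 4.2 kg.
Tool frame: the origin (TCP) lies midway between the tips of the shut fingers; the grasp point (between the pads) lies 19 mm behind it; z points along the fingers, x is the direction in which the jaws open and shut, and the axes are right-handed (so a half turn about z gives the same grasp; the last joint's range is limited). The gripper opens to 91 mm and grips with 3 to 60 N. Pads are 32 mm wide; open, the fingers measure 118 mm over their backs; the gripper's body (76 mm by 178 mm) begins 60 mm behind the grasp point.
Start: joints at [-76.261, 18.312, 89.639, -0, 72.044, -1.146], TCP at [147.713, -555.722, 191.076] pointing down, gripper open.
Joint ranges: [-177.97, 177.97], [-48.28, 115.42], [12.27, 149.76], [-77.06, 257.06], [2.81, 150.46], [-146.56, 146.56]. Speed limits (degrees/s): [147.25, 147.25, 180, 180, 180, 180].

## Interface

Orientations are given as [roll, pitch, yaw] about the fixed x, y, z axes, in that order (R = Rz(yaw) Ry(pitch) Rx(roll)).
In Python, from workcell import env gives the robot as it stands. The module is installed in compiled form; this text tells all that it offers.
- The arm moves only by the tool drive_tool, never from a script. Its argument "series" is a list of rows, each a list of 3 entries, a list of its own where there are three numbers: the closure, from 0 (fully open) to 1 (shut), then the shift along the tool's x, y, z in mm, then the turn, a rotation vector about the tool's x, y, z in rad. In form: [[gripper, [dx, dy, dz], [rx, ry, rz]], ...]. A call has exactly 5 rows; each row is the pose to reach, as a shift and turn from the pose commanded when the call began, along the tool's axes at that moment; what a row does not reach only later rows make up. A row lasts 1/10 s, in which the tool goes at most 50 mm and 8.59 degrees, less where a joint would pass 70% of its speed; a pose out of reach is approached as far as the arm can. A call with a gripper value outside its range is refused whole. The fingers move at their own pace and stop on an object; "squeeze" is the grip in N (left out, the last holds). Time passes only in rows, so rows that repeat a pose let the fingers close, or fill a call up. It gives the time, the measured TCP pose, the force and the opening at its end, in the units of the state.
- env.state(): the state, without advancing time (a new reading comes with each control period).
- env.grab_frame(name): name is "scene" or "top" or "wrist"; returns a dict with "image" (384x512x3 uint8, red, green, blue), "K" (3x3 intrinsics, pixels), "origin" and "orientation" of the camera in the world. Camera axes: x right, y down, z forward; pixel columns grow to the right and rows downward; lengths in mm; the calibration is good to about 2 mm. A picture is of the moment at which its call begins. There is no depth.
- env.job_done(): hands the job in, once; it reports no verdict.
The state is a dict: "time_s": time; "qpos": joint angles; "qvel": joint speeds; "effort": joint torques, N m; "ee_pos": TCP position; "ee_rot": TCP orientation; "force": force on the tool from outside, world axes, zero at the start; "torque": the same for the moment, N m; "gripper_width": finger opening in mm.
Only numpy, scipy, OpenCV 4.12 (cv2) and the standard library are available. Lean on these libraries where they do the work, as an engineer would, in place of code of your own. Each camera call takes 0.05 s, during which the arm holds its last target.

## Task

Take the blue-topped post from the white rack, drop its T-foot into the slot of the lock in the black microscope stage, press it down against the spring and twist it a quarter turn clockwise (seen from above) so that the spring lifts it home, locked and upright, then let go. Feel your way down: how deep the lock sits is not known, the spring needs about 10 N, and the lock must never be pushed with 22 N or more. Leave the dish, the other two posts, the rack and the other things on the bench as they are.

Things in the scene. Friction and masses are not known exactly. Their poses are not given: they have to be found in the camera images.
- post_blue: The post to fit: blue grip on top, 80 mm tall, about 80 g, standing in one of the rack's pockets. Origin: centre of the underside of its steel T-foot; z up along the post. T-foot: bar 26 mm along x, 9 along y, 6 high; above it a shank 8 mm thick to height 40 mm, then a black rubber collar 26 mm across to 48 mm, then the grip. Same after a half turn about z.
- post_grip (a point): Centre of the blue post's grip block, 64 mm above the post's origin. The block is 30 mm along x (in line with the T-foot), 12 mm along y and 32 mm high (48 to 80 mm above the origin). Pinch it across y; keep fingertips 50 mm or more above the post's origin to clear the collar.
- slot (a point): Centre of the lock's slot, at the level of the black stage top. x along the slot, z up. In a 42 mm square well lies an aluminium lock plate with a slot 28.5 mm long (x), 12 mm wide (y); bevels round its mouth, 2 to 3 mm wide, stand 4 mm above the plate's face. That face lies 4 to 17 mm below the stage top: shims differ each time and the depth is not measured.
- slot_end (a point): +x end of the slot, at stage-top level, 14 mm from its centre. How the lock works, depths from the plate's face: a brass spring pad meets the foot's underside at 6 mm with 2.5 N, then 0.8 N more per mm; at 14 mm or deeper (9 N) the foot clears the ridges and can turn; at 16.5 mm (10.9 N) the pad is on its hard stop. Under-pressed, it will not turn.
- slot_side (a point): -y side of the slot, at stage-top level, 6 mm from its centre. The foot turns clockwise only (seen from above), to a stop 5 to 9 degrees past the quarter turn, and then lies across the slot. Let go or raised, it is lifted by the spring into pockets 3 mm deep and stays, underside 11 mm below the plate's face, with up to 10 degrees of yaw play.
- stage: The microscope stage, fixed: black plate 160 mm (x) by 220 mm (y) on a pale base, top 45 mm above the bench, origin on the bench under its centre. The slot's centre is at y = -55 mm; the dish in a low ring 4 mm high is at y = +52 mm. Its position and yaw vary.
- rack: White fixed rack, 200 mm (x) by 50 mm (y), 22 mm high, origin under its centre; three pockets along x at -60, 0 and 60 mm, each 29 by 12 mm with its floor 10 mm above the bench, hold the posts' feet.
- post_orange: Orange-topped post, same shape as the blue one; stays in the rack.
- post_grey: Grey-topped post, same shape as the blue one; stays in the rack.
- dish: Empty clear dish with lid, 63 mm across, 14 mm high, standing on the stage; origin at the centre of its underside; leave alone.
- jar: Small white jar with red lid, 42 mm across, 52 mm high; leave alone.
- driver: Green-handled screwdriver, 150 mm long, lying along x between rack and stage; leave alone.
- objective: Small black and steel lens barrel standing on the bench left of the stage, 38 mm across, 48 mm high; leave alone.
Not all that is in view belongs to the job. Of the things that look like the post_blue, the largest one is meant.

How it is judged:
By the outcome, as a careful person would: the job done as asked, in the order asked, and still so for the second after the job is handed in, with the robot touching nothing.
It also fails if it takes over 64 s, if anything falls off the work surface, if the arm or the gripper's body presses on something with over 40 N, if the wrist force passes 120 N, or if a joint passes its speed limit or range.

## Working session

There is one attempt and no reset: what is moved stays moved. The work goes in short steps, Python scripts to look and compute and a tool call to move; the robot and the scene stay as the last step left them, time stands still between calls to the robot, and variables do not carry over. Pictures are saved under pics/ and viewed, and the job is handed in when it is done.

Besides the shell and the picture viewer there is one more tool, called after ">>>" as name(argument=value, ...) on one line, values as JSON. drive_tool: Moves the arm, as the interface text tells. Its arguments: {"type":"object","properties":{"series":{"type":"array","items":{"type":"array"}},"squeeze":{"type":"number"}},"required":["series"]}

```bash
mkdir -p pics
python3 - <<'E'
from workcell import env
import cv2,pickle
s=env.state();print(s)
for n in("scene","top","wrist"):
    f=env.grab_frame(n);pickle.dump(f,open(f"pics/{n}0.pkl","wb"));cv2.imwrite(f"pics/{n}0.png",f["image"][:,:,::-1]);print(n,f["K"],f["origin"],f["orientation"])
E
```

```text
{'time_s': 0.0, 'qpos': array([-7.62579251e+01,  1.83506745e+01,  8.97073090e+01, -6.09551433e-05,
        7.20426196e+01, -1.14713505e+00]), 'qvel': array([-0.05086266,  0.00893464,  0.09089805, -0.02713987, -0.06534924,
       -0.0168375 ]), 'effort': array([ 5.06013093e-04, -4.12464666e+01, -2.31971669e+01,  7.27018621e-02,
        4.57381003e-02, -1.47518658e-04]), 'ee_pos': array([ 147.60497605, -555.16432201,  190.22388127]), 'ee_rot': array([-1.79998044e+02,  1.00584148e-01, -7.51107695e+01]), 'force': array([-0.22431307, -0.4552712 ,  0.13910132]), 'torque': array([-0.01434461,  0.01613434,  0.00578465]), 'gripper_width': 91.26221914869315}
scene [[372.03702618   0.         254.1856354 ]
 [  0.         372.03702618 191.84820486]
 [  0.           0.           1.        ]] [ 903.81271328 -558.9423713   731.63260047] [-134.57859561   -0.19479002   32.39456604]
top [[490.4434582    0.         259.74391914]
 [  0.         490.4434582  195.65390263]
 [  0.           0.           1.        ]] [ 469.56391733   35.57869214 1539.95269518] [-176.3841829    -0.22294253  -90.71356104]
wrist [[289.1214211    0.         254.20824252]
 [  0.         289.1214211  188.42013621]
 [  0.           0.           1.        ]] [ 213.45753172 -538.30443473  382.73935755] [ 1.65932396e+02  1.59710900e-01 -7.51540778e+01]
```

View pics/scene0.png

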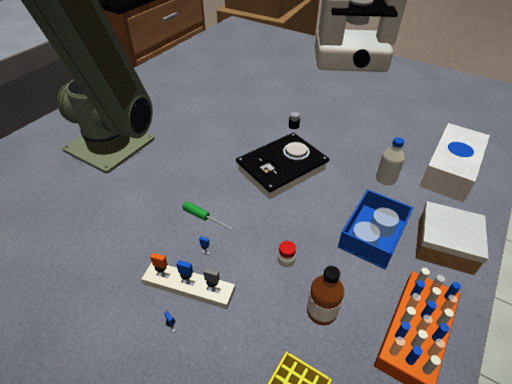

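View pics/top0.png

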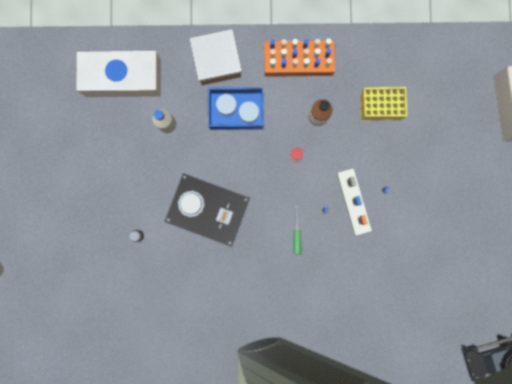

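View pics/wrist0.png

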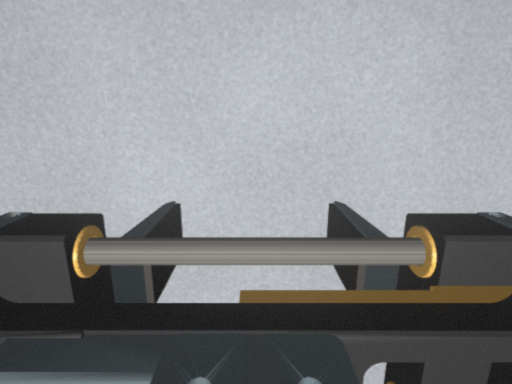

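The scene view shows these lookalikes: the blue post in the rack's middle pocket (185,270), two small blue mini-posts on the bench (204,243) and (169,320), and the blue caps in the orange rack (~(420,310)). I choose the one in the white rack, which is also the largest, and check it in a crop.

```bash
cat > h.py <<'E'
import numpy as np,cv2,pickle
from scipy.spatial.transform import Rotation as R
def rot(rpy): return R.from_euler('xyz',rpy,degrees=True).as_matrix()
def ray(f,u,v):
    d=rot(f["orientation"])@np.linalg.inv(f["K"])@np.array([u,v,1.]);return np.array(f["origin"]),d
def onz(f,u,v,z):
    o,d=ray(f,u,v);return o+d*(z-o[2])/d[2]
def proj(f,p):
    q=f["K"]@(rot(f["orientation"]).T@(np.array(p,float)-f["origin"]));return q[:2]/q[2]
def load(n): return pickle.load(open(f"pics/{n}.pkl","rb"))
def grab(n,tag):
    from workcell import env
    f=env.grab_frame(n);pickle.dump(f,open(f"pics/{tag}.pkl","wb"));cv2.imwrite(f"pics/{tag}.png",f["image"][:,:,::-1]);return f
def crop(f,u0,v0,u1,v1,s,name):
    cv2.imwrite(f"pics/{name}.png",cv2.resize(f["image"][v0:v1,u0:u1,::-1],None,fx=s,fy=s,interpolation=cv2.INTER_CUBIC))
E
python3 - <<'E'
from h import *
t=load("top0");s=load("scene0")
a=cv2.resize(t["image"][160:245,325:400,::-1],None,fx=5,fy=5,interpolation=2)
b=cv2.resize(t["image"][165:250,160:255,::-1],None,fx=5,fy=5,interpolation=2)
c=cv2.resize(s["image"][225:335,135:245,::-1],None,fx=4,fy=4,interpolation=2)
h=440
a=cv2.copyMakeBorder(a,0,h-a.shape[0],0,0,0)
cv2.imwrite("pics/c1.png",c)
b=cv2.resize(b,(400,358));b=cv2.copyMakeBorder(b,0,h-358,0,0,0);cv2.imwrite("pics/c2.png",np.hstack([a,b]))
# masks
im=t["image"];hsv=cv2.cvtColor(im,cv2.COLOR_RGB2HSV)
def rect(m,z,name):
    cs,_=cv2.findContours(m.astype(np.uint8),cv2.RETR_EXTERNAL,cv2.CHAIN_APPROX_NONE)
    c=max(cs,key=cv2.contourArea);r=cv2.minAreaRect(c);bp=cv2.boxPoints(r)
    P=np.array([onz(t,u,v,z)[:2] for u,v in bp]);print(name,r,"c",P.mean(0).round(1));print(P.round(1).tolist(),[np.linalg.norm(P[i]-P[i-1]).round(1) for i in range(4)],[np.degrees(np.arctan2(*(P[i]-P[i-1])[::-1])).round(1) for i in range(4)])
w=np.zeros(im.shape[:2],bool);w[160:245,325:400]=1
m=w&(im.min(2)>185); m=cv2.morphologyEx(m.astype(np.uint8),cv2.MORPH_CLOSE,np.ones((3,3)));rect(m,22,"rack")
w[:]=0;w[165:250,155:260]=1
rect(cv2.morphologyEx((w&(im.max(2)<90)).astype(np.uint8),cv2.MORPH_CLOSE,np.ones((5,5))),45,"stage")
w[:]=0;w[160:245,325:400]=1
m=w&(hsv[:,:,1]>120)&(abs(hsv[:,:,0].astype(int)-112)<12)
n,l,st,ce=cv2.connectedComponentsWithStats(m.astype(np.uint8))
for i in range(1,n): print(st[i],ce[i],onz(t,*ce[i],80))
E
```

```text
rack ((354.25048828125, 201.36276245117188), (65.39647674560547, 16.6976318359375), 73.81079864501953) c [ 544.5 -264.3]
[[635.3, -213.2], [649.3, -263.5], [453.5, -315.1], [439.8, -265.2]] [np.float64(202.3), np.float64(52.2), np.float64(202.5), np.float64(51.8)] [np.float64(14.9), np.float64(-74.5), np.float64(-165.2), np.float64(105.4)]
stage ((206.623291015625, 209.17123413085938), (68.70315551757812, 49.50840759277344), 20.556047439575195) c [524.9 191. ]
[[492.4, 315.4], [633.4, 262.2], [557.1, 66.1], [416.8, 120.4]] [np.float64(209.1), np.float64(150.8), np.float64(210.4), np.float64(150.4)] [np.float64(68.8), np.float64(-20.7), np.float64(-111.3), np.float64(158.8)]
[385 187   3   5  11] [386.09090909 189.27272727] [ 576.23957376 -349.01588156   80.        ]
[356 197   4   7  22] [357.5        200.18181818] [ 544.64928174 -262.70211981   80.        ]
[325 207   2   5  10] [325.5 209. ] [ 519.51540644 -166.64161033   80.        ]
```

View pics/c1.png

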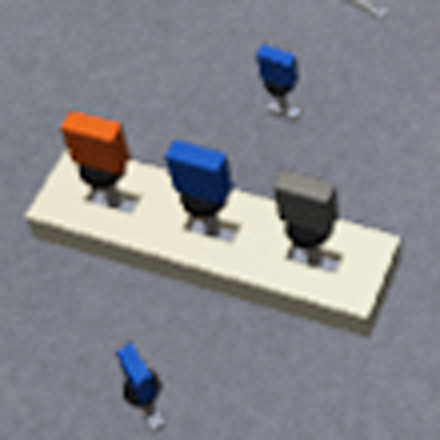

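View pics/c2.png

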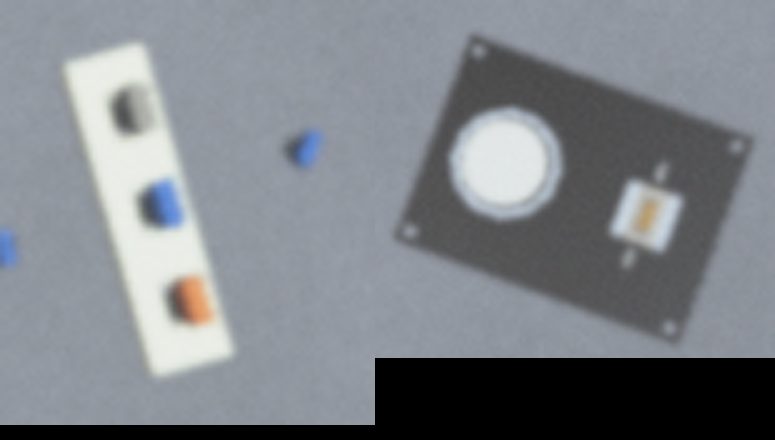

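The crop confirms it: the blue post is in the rack's middle pocket (crop (200,180)), upright between orange and grey. The two other blue ones are far smaller and stand on the bench. The top crop shows the lock at stage (645,215), with its slot roughly along stage x.

```bash
cat >> h.py <<'E'
def to(x,y,z,yaw=None):
    from workcell import env
    s=env.state();p=s["ee_pos"];M=rot(s["ee_rot"]);d=M.T@(np.array([x,y,z])-p)
    M2=M if yaw is None else rot([180,0,yaw])
    rv=R.from_matrix(M.T@M2).as_rotvec()
    print("t",round(s["time_s"],2),"pos",p.round(2),"rot",s["ee_rot"].round(2),"q",s["qpos"].round(1),"F",s["force"].round(2),"T",s["torque"].round(2),"w",round(s["gripper_width"],1));print("shift",d.round(2),"rv",rv.round(4))
E
python3 - <<'E'
from h import *
to(544.5,-264.3,190,-75.1)
f=load("wrist0")
for z in(0,60,80,190,210): print(z,proj(f,[147.6,-555.2,z]))
E
```

```text
t 0.15 pos [ 147.6  -555.33  190.43] rot [-1.800e+02  7.000e-02 -7.512e+01] q [-76.3  18.3  89.7   0.   72.   -1.1] F [0.09 0.3  0.74] T [-0.   -0.   -0.03] w 91.2
shift [-179.33 -458.34    0.68] rv [-0.      0.0013 -0.0003]
0 [254.59920958 168.22860725]
60 [254.52153415 177.45646744]
80 [254.48916489 181.30194423]
190 [254.20080739 215.55888639]
210 [254.11246447 226.05404689]
```

>>> drive_tool(series=[[0,[-18,-46,0],[0,0,0]],[0,[-36,-92,0],[0,0,0]],[0,[-54,-138,0],[0,0,0]],[0,[-72,-184,0],[0,0,0]],[0,[-90,-229,0],[0,0,0]]])

```text
time_s: 0.65
ee_pos: [347.1, -408.4, 190.9]
ee_rot: [180.0, 0.0, -75.1]
force: [0.1, -0.9, 0.8]
gripper_width: 91.3
```

>>> drive_tool(series=[[0,[-20,-50,0],[0,0,0]],[0,[-40,-100,0],[0,0,0]],[0,[-60,-155,0],[0,0,0]],[0,[-80,-205,0],[0,0,0]],[0,[-89,-229,0],[0,0,0]]])

```text
time_s: 1.15
ee_pos: [545.9, -263.3, 190.8]
ee_rot: [180.0, 0.0, -75.1]
force: [-0.2, 0.1, 0.7]
gripper_width: 91.2
```

>>> drive_tool(series=[[0,[0,0,0],[0,0,0]],[0,[0,0,0],[0,0,0]],[0,[0,0,0],[0,0,0]],[0,[0,0,0],[0,0,0]],[0,[0,0,0],[0,0,0]]])

```text
time_s: 1.65
ee_pos: [543.4, -266.0, 191.3]
ee_rot: [180.0, -0.0, -75.2]
force: [0.1, -0.4, -0.8]
gripper_width: 91.3
```

Run:
```python
from h import *
to(544.5,-264.3,190,-75.1)
grab("wrist","w1")
```

```text
t 1.65 pos [ 543.43 -266.02  191.27] rot [ 1.800e+02 -1.000e-02 -7.522e+01] q [-27.2  21.   85.5  -0.   73.5  48.1] F [ 0.15 -0.43 -0.84] T [-0.01 -0.05 -0.03] w 91.3
shift [-1.39 -1.47  1.27] rv [ 0.     -0.0002 -0.0021]
```

View pics/w1.png

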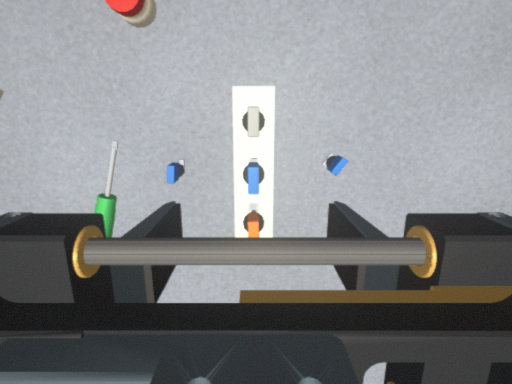

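The wrist view shows the blue grip at (253,180), nearly between the jaws, with the rack aligned with the image columns. Next I measure the top of the grip.

Run:
```python
from h import *
f=load("w1");im=f["image"];hsv=cv2.cvtColor(im,cv2.COLOR_RGB2HSV)
m=(hsv[:,:,1]>120)&(abs(hsv[:,:,0].astype(int)-112)<12);m[:,:220]=0;m[:,290:]=0;m[235:]=0
ys,xs=np.where(m);print(xs.min(),xs.max(),ys.min(),ys.max())
r=cv2.minAreaRect(np.c_[xs,ys].astype(np.float32));print(r)
crop(f,215,130,295,240,5,"w1c")
print(onz(f,xs.mean()+0.0,ys.mean(),90),onz(f,xs.mean(),ys.mean(),80))
```

```text
248 258 167 192
((253.0, 179.5), (25.0, 10.0), 90.0)
[ 547.54046437 -263.51488205   90.        ] [ 545.43910641 -264.0134874    80.        ]
```

View pics/w1c.png

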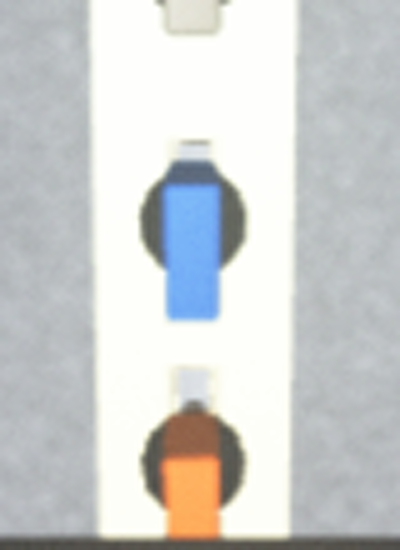

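>>> drive_tool(series=[[0,[-1.3,-2.5,30],[0,0,0]],[0,[-1.3,-2.5,60],[0,0,0]],[0,[-1.3,-2.5,90],[0,0,0]],[0,[-1.3,-2.5,115],[0,0,0]],[0,[-1.3,-2.5,128],[0,0,0]]])

```text
time_s: 2.2
ee_pos: [544.8, -263.0, 60.9]
ee_rot: [179.8, 0.1, -75.2]
force: [-1.5, 0.3, 0.5]
gripper_width: 91.0
```

>>> drive_tool(series=[[0.3,[0,0,0],[0,0,0]],[0.6,[0,0,0],[0,0,0]],[0.6,[0,0,0],[0,0,0]],[0.6,[0,0,0],[0,0,0]],[0.6,[0,0,0],[0,0,0]]])

```text
time_s: 2.7
ee_pos: [547.0, -263.4, 64.0]
ee_rot: [-179.9, -0.1, -75.1]
force: [0.7, -0.3, 0.0]
gripper_width: 54.2
```

Run:
```python
from h import *
to(545.8,-264.2,63,-75.1)
f=grab("wrist","w2");grab("scene","s2");crop(load("s2"),100,150,260,330,3,"s2c")
```

```text
t 2.7 pos [ 546.96 -263.43   64.03] rot [-1.7992e+02 -7.0000e-02 -7.5110e+01] q [-26.8  26.9  95.6  -0.   57.4  48.3] F [ 0.7  -0.31  0.  ] T [-0.   -0.03  0.06] w 54.2
shift [0.44 1.32 1.03] rv [-0.0013 -0.0013 -0.0002]
```

View pics/w2.png

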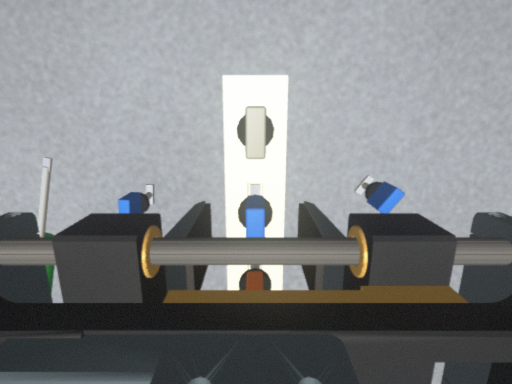

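View pics/s2c.png

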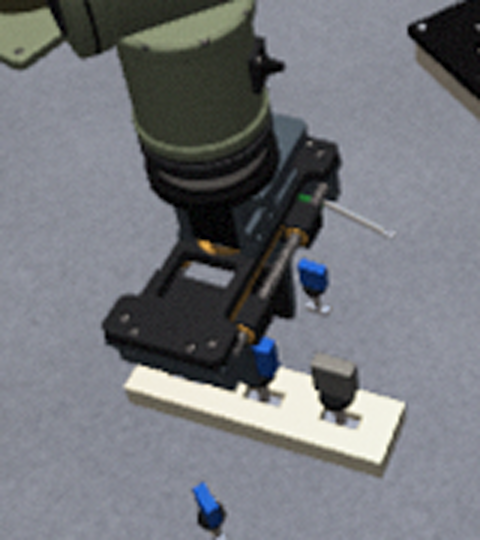

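The jaws straddle the blue grip; its front edge is at row ~207 of the wrist view. I check the offset along the post's x.

Run:
```python
from h import *
f=load("w2");im=f["image"]
col=im[185:242,256].astype(int)
print([(185+i,tuple(c)) for i,c in enumerate(col) if i>15])
row=im[222,235:280].astype(int);print([(235+i,c[2]-c[0]) for i,c in enumerate(row)])
u=np.array([np.cos(np.radians(14.9)),np.sin(np.radians(14.9))])
p0=np.array([546.96,-263.43])
for off in(-2,0,2): print(off,proj(f,[*(p0+u*(15+off)),90]))
```

```text
[(201, (np.int64(89), np.int64(102), np.int64(118))), (202, (np.int64(90), np.int64(104), np.int64(118))), (203, (np.int64(90), np.int64(103), np.int64(118))), (204, (np.int64(91), np.int64(102), np.int64(120))), (205, (np.int64(88), np.int64(101), np.int64(118))), (206, (np.int64(88), np.int64(101), np.int64(121))), (207, (np.int64(89), np.int64(104), np.int64(129))), (208, (np.int64(94), np.int64(119), np.int64(169))), (209, (np.int64(101), np.int64(143), np.int64(221))), (210, (np.int64(107), np.int64(158), np.int64(234))), (211, (np.int64(108), np.int64(163), np.int64(241))), (212, (np.int64(110), np.int64(166), np.int64(242))), (213, (np.int64(107), np.int64(165), np.int64(242))), (214, (np.int64(109), np.int64(168), np.int64(243))), (215, (np.int64(108), np.int64(164), np.int64(241))), (216, (np.int64(105), np.int64(163), np.int64(241))), (217, (np.int64(105), np.int64(162), np.int64(241))), (218, (np.int64(105), np.int64(163), np.int64(241))), (219, (np.int64(103), np.int64(160), np.int64(240))), (220, (np.int64(104), np.int64(160), np.int64(240))), (221, (np.int64(103), np.in
[... 1445 characters left out ...]
(136)), (252, np.int64(137)), (253, np.int64(136)), (254, np.int64(138)), (255, np.int64(137)), (256, np.int64(137)), (257, np.int64(136)), (258, np.int64(138)), (259, np.int64(137)), (260, np.int64(137)), (261, np.int64(137)), (262, np.int64(134)), (263, np.int64(127)), (264, np.int64(97)), (265, np.int64(18)), (266, np.int64(-5)), (267, np.int64(-5)), (268, np.int64(-7)), (269, np.int64(-15)), (270, np.int64(-19)), (271, np.int64(-9)), (272, np.int64(-7)), (273, np.int64(-7)), (274, np.int64(-7)), (275, np.int64(-6)), (276, np.int64(-7)), (277, np.int64(-7)), (278, np.int64(-8)), (279, np.int64(-8))]
-2 [254.25989605 209.66090639]
0 [254.25699314 206.50182344]
2 [254.25407409 203.3251678 ]
```

>>> drive_tool(series=[[0.6,[0.5,1,1],[0,0,0]],[0.8,[0.5,1,1],[0,0,0]],[1,[0.5,1,1],[0,0,0]],[1,[0.5,1,1],[0,0,0]],[1,[0.5,1,1],[0,0,0]]], squeeze=45)

```text
time_s: 3.3
ee_pos: [545.6, -263.9, 62.0]
ee_rot: [180.0, -0.0, -75.1]
force: [-0.1, 1.1, -0.2]
gripper_width: 11.5
```

>>> drive_tool(series=[[1,[0,0,0],[0,0,0]],[1,[0,0,0],[0,0,0]],[1,[0,0,0],[0,0,0]],[1,[0,0,0],[0,0,0]],[1,[0,0,0],[0,0,0]]])

```text
time_s: 3.8
ee_pos: [545.6, -263.9, 62.0]
ee_rot: [180.0, -0.0, -75.1]
force: [-0.7, -0.1, -1.5]
gripper_width: 11.3
```

>>> drive_tool(series=[[1,[0,0,-10],[0,0,0]],[1,[0,0,-30],[0,0,0]],[1,[0,0,-60],[0,0,0]],[1,[0,0,-95],[0,0,0]],[1,[0,0,-120],[0,0,0]]])

```text
time_s: 4.3
ee_pos: [546.2, -264.2, 185.2]
ee_rot: [-179.9, -0.1, -75.1]
force: [1.0, -0.2, -0.9]
gripper_width: 11.4
```

Run:
```python
from h import *
o=np.array([524.9,191.]);u=lambda a:np.array([np.cos(np.radians(a)),np.sin(np.radians(a))])
slot=o-55*u(68.8);dish=o+52*u(68.8);print(slot,dish)
t=load("top0");print(proj(t,[*slot,45]),proj(t,[*dish,50]))
f=grab("wrist","w3")
to(*slot,182,68.8)
```

```text
[505.01064865 139.72219093] [543.70447764 239.48083766]
[223.49763332 215.41177729] [190.45401002 203.04379846]
t 4.35 pos [ 548.28 -265.24  189.4 ] rot [-179.53   -0.42  -75.12] q [-26.9  21.1  85.7  -0.   72.6  48.2] F [ 0.91 -1.73  2.17] T [-0.01 -0.16 -0.02] w 11.1
shift [-402.54  -62.15    4.97] rv [ 0.0058 -0.0132 -2.5118]
```

View pics/w3.png

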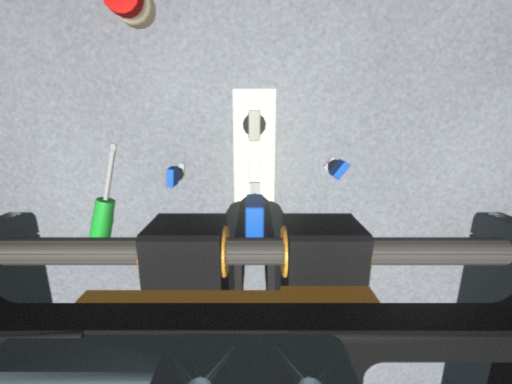

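The post is in hand: the wrist view shows the blue grip at (255,220) between the pads and the foot tip at (255,187). Next I carry and turn it towards the stage.

>>> drive_tool(series=[[1,[-20,-3,0],[0,0,-0.1256]],[1,[-40,-6,0],[0,0,-0.2512]],[1,[-60,-9,0],[0,0,-0.3768]],[1,[-80,-12,0],[0,0,-0.5024]],[1,[-100.6,-15.5,0],[0,0,-0.628]]])

```text
time_s: 4.85
ee_pos: [534.4, -161.9, 182.1]
ee_rot: [180.0, -0.0, -38.8]
force: [0.7, 0.2, -0.1]
gripper_width: 11.3
```

>>> drive_tool(series=[[1,[-14,-14,0],[0,0,-0.1256]],[1,[-28,-28,0],[0,0,-0.2512]],[1,[-43,-43,0],[0,0,-0.3768]],[1,[-58,-58,0],[0,0,-0.5024]],[1,[-72,-72,0],[0,0,-0.628]]])

```text
time_s: 5.35
ee_pos: [523.9, -60.5, 182.1]
ee_rot: [-180.0, 0.0, -2.9]
force: [-0.6, 0.0, -1.0]
gripper_width: 11.2
```

>>> drive_tool(series=[[1,[-3,-20,0],[0,0,-0.1256]],[1,[-6,-40,0],[0,0,-0.2512]],[1,[-9,-60,0],[0,0,-0.3768]],[1,[-13,-80,0],[0,0,-0.5024]],[1,[-16,-100,0],[0,0,-0.628]]])

```text
time_s: 5.85
ee_pos: [513.4, 40.1, 182.1]
ee_rot: [180.0, 0.0, 33.1]
force: [0.2, 0.3, -1.7]
gripper_width: 11.7
```

>>> drive_tool(series=[[1,[10,-20,0],[0,0,-0.1256]],[1,[20,-40,0],[0,0,-0.2512]],[1,[30,-60,0],[0,0,-0.3768]],[1,[40,-80,0],[0,0,-0.5024]],[1,[46,-91,0],[0,0,-0.628]]])

```text
time_s: 6.35
ee_pos: [502.7, 142.2, 182.1]
ee_rot: [-180.0, -0.0, 69.2]
force: [0.5, -0.2, -1.0]
gripper_width: 11.1
```

>>> drive_tool(series=[[1,[0,0,0],[0,0,0]],[1,[0,0,0],[0,0,0]],[1,[0,0,0],[0,0,0]],[1,[0,0,0],[0,0,0]],[1,[0,0,0],[0,0,0]]])

```text
time_s: 6.85
ee_pos: [503.2, 140.1, 182.1]
ee_rot: [180.0, 0.0, 68.7]
force: [1.0, 0.9, -0.2]
gripper_width: 11.5
```

Run:
```python
from h import *
to(505,139.7,150,68.8)
f=grab("wrist","w4")
```

```text
t 6.85 pos [503.24 140.13 182.06] rot [1.800e+02 1.000e-02 6.872e+01] q [ 14.3  13.9  97.2  -0.   68.8 -54.4] F [ 1.    0.89 -0.17] T [ 0.06 -0.1   0.01] w 11.5
shift [ 0.25  1.8  32.06] rv [ 0.      0.0001 -0.0014]
```

View pics/w4.png

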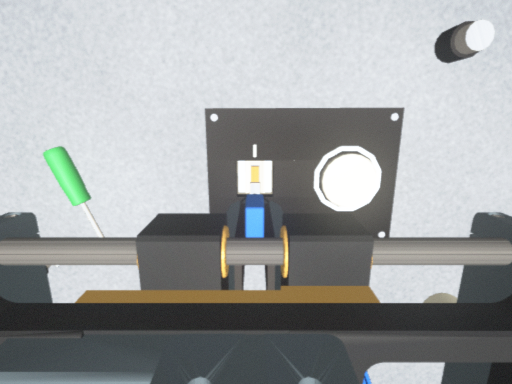

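The wrist view shows the slot's brass pad at (255,174) in the well (238–272 wide), directly ahead of the held post. The stage edges are square to the image.

Run:
```python
from h import *
f=load("w4")
crop(f,200,100,320,220,5,"w4c")
```

```text
(no output)
```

View pics/w4c.png

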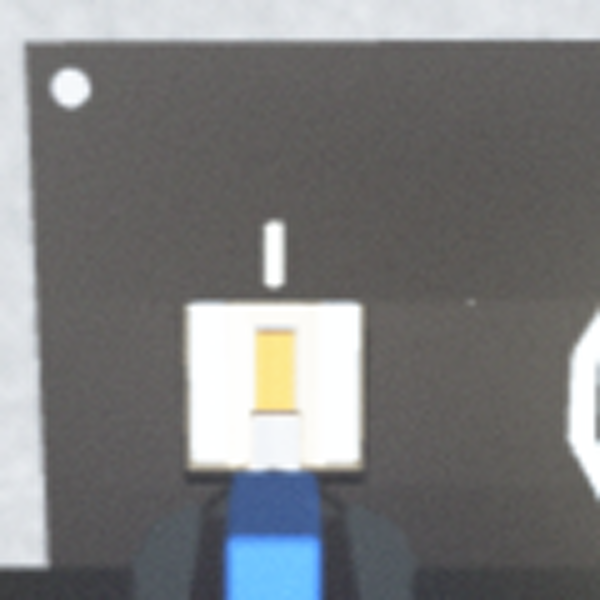

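Run:
```python
from h import *
f=load("w4");im=f["image"].astype(int)
g=im.sum(2)
def sub(line,th,off):
    s=np.sign(line-th);i=np.where(s[1:]!=s[:-1])[0];return [round(off+k+(th-line[k])/(line[k+1]-line[k]),2) for k in i]
for v in(165,172,180): print(v,sub(g[v,225:290],450,225), sub((im[v,225:290,0]-im[v,225:290,2]),60,225))
for u in(242,246,266,269): print(u,sub(g[140:205,u],450,140))
print("pad col",sub(im[150:200,255,0]-im[150:200,255,2],60,150), im[176:200,255].tolist())
print("foot row",im[187,244:268].sum(1).tolist())
ul,ur=237.6,272.4
P=[onz(f,u,v,45)[:2] for u in(ul,ur) for v in(160.7,193.6)]
c=np.mean(P,0);print("well",np.round(P,1).tolist(),c)
M=rot([180,0,68.72])[:2,:2]
print("size",np.linalg.norm(P[0]-P[1]),np.linalg.norm(P[0]-P[2]),"in tool",M.T@(c-[503.24,140.13]))
for v in(182.4,):
  for u in (250.2,255.1,260): print("foot", (M.T@(onz(f,u,v,130)[:2]-[503.24,140.13])).round(2))
```

```text
165 [np.float64(236.52), np.float64(272.15)] []
172 [np.float64(236.51), np.float64(272.02)] [np.float64(250.7), np.float64(258.25)]
180 [np.float64(236.93), np.float64(272.04)] [np.float64(250.71), np.float64(258.29)]
242 [np.float64(159.64), np.float64(193.26)]
246 [np.float64(159.79), np.float64(193.52)]
266 [np.float64(159.7), np.float64(193.27)]
269 [np.float64(159.65), np.float64(193.29)]
pad col [np.float64(165.74), np.float64(181.62)] [[252, 231, 141], [252, 234, 145], [252, 233, 143], [252, 234, 145], [252, 231, 142], [249, 225, 144], [200, 186, 168], [246, 244, 241], [246, 249, 251], [246, 248, 251], [245, 248, 250], [245, 248, 251], [245, 248, 251], [245, 248, 250], [245, 248, 251], [245, 247, 250], [242, 245, 248], [210, 215, 221], [101, 114, 145], [69, 94, 143], [68, 96, 145], [72, 95, 145], [69, 93, 146], [68, 95, 145]]
foot row [764, 761, 760, 761, 761, 758, 745, 738, 735, 738, 741, 744, 744, 744, 741, 735, 730, 749, 753, 757, 762, 764, 764, 764]
well [[479.0, 129.1], [515.2, 114.4], [493.5, 166.3], [530.1, 152.6]] [504.46420229 140.5934143 ]
size 39.0744841846877 39.91845278074191 in tool [0.87611259 0.9725486 ]
foot [ -3.58 -12.4 ]
foot [  0.67 -12.4 ]
foot [  4.92 -12.39]
```

Run:
```python
from h import *
f=load("w4");M=rot([180,0,68.72])[:2,:2]
t=lambda u,v,z:(M.T@(onz(f,u,v,z)[:2]-[503.24,140.13])).round(2)
print("slot",t(254.45,177.1,45),"mark ends",t(254.4,143.9,45),t(254.4,157.2,45))
print("foot c",t(255,181.7,130)+[0,13])
print("pad far edge at plate z 28..41",[t(254.5,165.74,z) for z in(28,35,41)])
im=f["image"].astype(int).sum(2)
print(im[140:162,254].tolist()); print(im[188:200,242].tolist())
crop(f,230,150,280,200,12,"w4d")
```

```text
slot [0.24 0.64] mark ends [  0.2  -37.69] [  0.19 -22.59]
foot c [ 0.58 -0.02]
pad far edge at plate z 28..41 [array([ 0.33, -9.86]), array([  0.32, -11.04]), array([  0.31, -12.05])]
[280, 279, 272, 323, 576, 761, 763, 763, 763, 763, 764, 764, 764, 764, 763, 763, 760, 513, 307, 299, 497, 755]
[764, 765, 765, 764, 680, 509, 285, 204, 211, 268, 248, 223]
```

View pics/w4d.png

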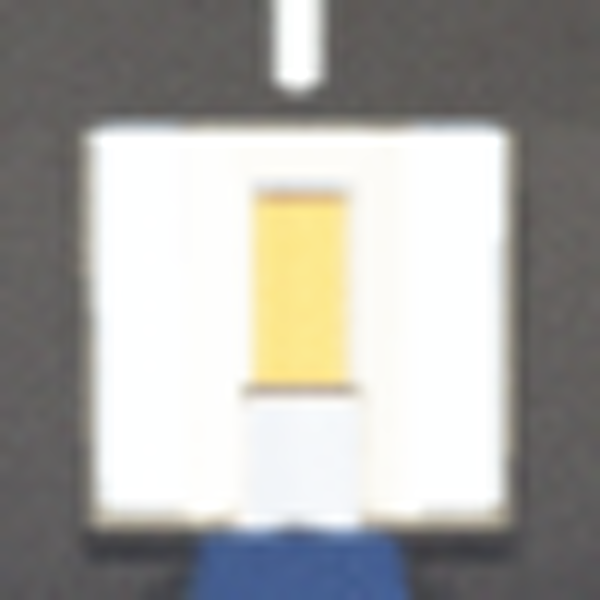

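>>> drive_tool(series=[[1,[-0.1,0.2,15],[0,0,0]],[1,[-0.2,0.4,35],[0,0,0]],[1,[-0.3,0.6,55],[0,0,0]],[1,[-0.3,0.6,67],[0,0,0]],[1,[-0.3,0.6,70],[0,0,0]]])

```text
time_s: 7.4
ee_pos: [502.8, 139.8, 110.7]
ee_rot: [-179.9, 0.1, 68.8]
force: [0.6, 1.1, 0.0]
gripper_width: 11.4
```

>>> drive_tool(series=[[1,[0,0,0],[0,0,0]],[1,[0,0,0],[0,0,0]],[1,[0,0,0],[0,0,0]],[1,[0,0,0],[0,0,0]],[1,[0,0,0],[0,0,0]]])

```text
time_s: 7.9
ee_pos: [503.9, 140.3, 112.5]
ee_rot: [180.0, -0.0, 68.8]
force: [-0.1, -0.5, -0.4]
gripper_width: 11.2
```

Run:
```python
from h import *
to(505,139.7,112,68.8)
f=grab("wrist","w5");s=grab("scene","s5")
crop(f,200,120,320,240,5,"w5c");crop(s,220,80,340,200,5,"s5c")
```

```text
t 7.9 pos [503.86 140.28 112.46] rot [ 1.7996e+02 -3.0000e-02  6.8810e+01] q [ 14.3  17.4 103.3  -0.   59.3 -54.5] F [-0.13 -0.54 -0.38] T [ 0.06 -0.12  0.04] w 11.2
shift [-0.13  1.27  0.46] rv [ 0.0008 -0.0005  0.0002]
```

View pics/w5c.png

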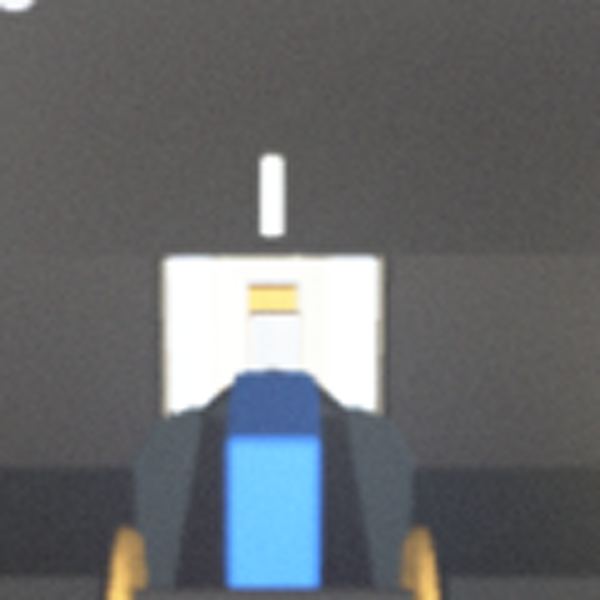

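View pics/s5c.png

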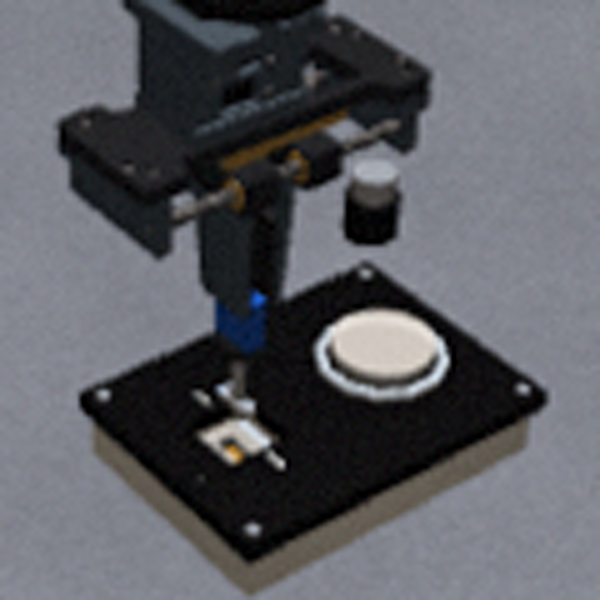

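The foot is now centred across the slot: foot at u≈254.5, well centre at 254.3. The pad is still visible ahead of the foot at (274,298 crop). I compute the remaining offset along the slot.

Run:
```python
from h import *
f=load("w5");M=rot([180,0,68.81])[:2,:2]
t=lambda u,v,z:(M.T@(onz(f,u,v,z)[:2]-[503.86,140.28])).round(2)
g=f["image"].astype(int)
s=g.sum(2)
def sub(line,th,off):
    q=np.sign(line-th);i=np.where(q[1:]!=q[:-1])[0];return [round(float(off+k+(th-line[k])/(line[k+1]-line[k])),2) for k in i]
print("well far",[sub(s[150:180,u],450,150) for u in(240,246,265,270)])
print("sides",[sub(s[v,220:290],450,220) for v in(175,185,195)])
print("pad",sub(g[160:200,254,0]-g[160:200,254,2],60,160),[sub(g[v,235:275,0]-g[v,235:275,2],40,235) for v in (179,181)])
print("foot row",s[186,245:265].tolist(), s[190,245:265].tolist())
print("wellfar->slot",t(254.1,171,45)+[0,21],"mark end",t(254,167.0,45),"foot c",t(254.5,182.3,60)+[0,13],t(254.5,182.3,62)+[0,13])
print([t(u,185,45) for u in(232.5,276.5)])
```

```text
well far [[170.38], [170.47], [170.5], [170.38]]
sides [[231.97, 276.06], [232.12, 275.88], [232.25, 246.88, 261.6, 275.58]]
pad [176.66, 181.6] [[249.13, 259.05], [249.15, 259.06]]
foot row [764, 764, 764, 760, 741, 750, 747, 745, 746, 748, 752, 750, 750, 750, 746, 742, 756, 756, 755, 758] [764, 764, 764, 760, 744, 750, 747, 745, 748, 750, 750, 751, 750, 749, 745, 741, 756, 756, 756, 758]
wellfar->slot [-0.14  1.46] mark end [ -0.23 -23.24] foot c [0.19 0.61] [0.18 0.16]
[array([-20.1 ,  -6.43]), array([20.54, -6.39])]
```

>>> drive_tool(series=[[1,[-0.2,0.3,4],[0,0,0]],[1,[-0.35,0.4,8],[0,0,0]],[1,[-0.35,0.4,12],[0,0,0]],[1,[-0.35,0.4,14],[0,0,0]],[1,[-0.35,0.4,14],[0,0,0]]])

```text
time_s: 8.5
ee_pos: [503.5, 139.6, 97.5]
ee_rot: [-180.0, 0.0, 68.8]
force: [0.1, 0.1, -0.8]
gripper_width: 11.4
```

>>> drive_tool(series=[[1,[0,0,0.3],[0,0,0]],[1,[0,0,0.6],[0,0,0]],[1,[0,0,0.9],[0,0,0]],[1,[0,0,1.2],[0,0,0]],[1,[0,0,1.5],[0,0,0]]])

```text
time_s: 9.0
ee_pos: [503.9, 139.8, 96.6]
ee_rot: [180.0, -0.0, 68.8]
force: [0.7, 0.4, -0.4]
gripper_width: 11.5
```

Foot at z≈44.6, no contact. I go on in small steps.

>>> drive_tool(series=[[1,[0,0,0.3],[0,0,0]],[1,[0,0,0.6],[0,0,0]],[1,[0,0,0.9],[0,0,0]],[1,[0,0,1.2],[0,0,0]],[1,[0,0,1.5],[0,0,0]]])

```text
time_s: 9.5
ee_pos: [503.9, 139.7, 95.0]
ee_rot: [180.0, 0.0, 68.8]
force: [-0.2, -0.3, -0.4]
gripper_width: 11.2
```

>>> drive_tool(series=[[1,[0,0,0.3],[0,0,0]],[1,[0,0,0.6],[0,0,0]],[1,[0,0,0.9],[0,0,0]],[1,[0,0,1.2],[0,0,0]],[1,[0,0,1.5],[0,0,0]]])

```text
time_s: 10.0
ee_pos: [503.9, 139.7, 93.5]
ee_rot: [180.0, 0.0, 68.8]
force: [-0.1, -0.9, -0.5]
gripper_width: 11.5
```

>>> drive_tool(series=[[1,[0,0,0.3],[0,0,0]],[1,[0,0,0.6],[0,0,0]],[1,[0,0,0.9],[0,0,0]],[1,[0,0,1.2],[0,0,0]],[1,[0,0,1.5],[0,0,0]]])

```text
time_s: 10.5
ee_pos: [503.9, 139.7, 92.0]
ee_rot: [180.0, 0.0, 68.8]
force: [-0.0, -0.6, -1.0]
gripper_width: 11.4
```

Run:
```python
from h import *
to(503.9,139.7,92,68.8)
f=grab("wrist","w6")
crop(f,200,120,320,240,5,"w6c")
```

```text
t 10.5 pos [503.89 139.73  92.01] rot [180.     0.    68.81] q [ 14.2  18.6 104.8  -0.   56.6 -54.6] F [-0.01 -0.65 -0.98] T [ 0.03 -0.15 -0.08] w 11.4
shift [-0.02  0.03  0.01] rv [0.0001 0.0001 0.0002]
```

View pics/w6c.png

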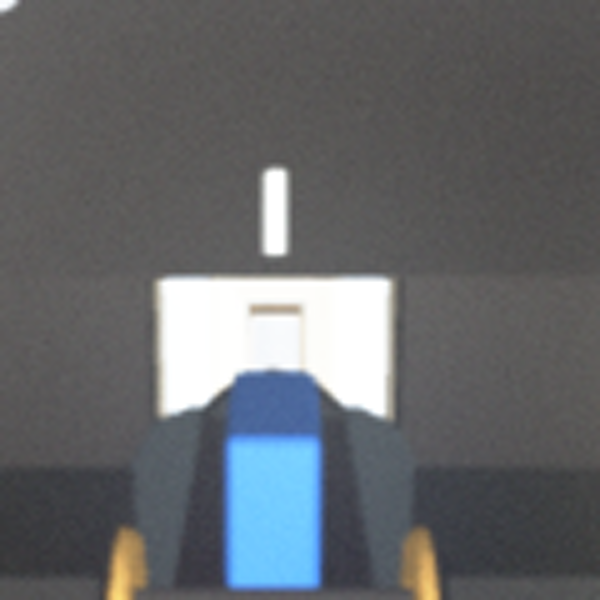

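The foot (crop 249–301) is centred on the well (157–396) with a thin shadow gap ahead of it. I continue down.

>>> drive_tool(series=[[1,[0.1,0,0.3],[0,0,0]],[1,[0.1,0,0.6],[0,0,0]],[1,[0.1,0,0.9],[0,0,0]],[1,[0.1,0,1.2],[0,0,0]],[1,[0.1,0,1.5],[0,0,0]]])

```text
time_s: 11.05
ee_pos: [503.9, 139.8, 90.5]
ee_rot: [180.0, 0.0, 68.8]
force: [-0.0, 0.6, -0.6]
gripper_width: 11.2
```

>>> drive_tool(series=[[1,[0,0,0.3],[0,0,0]],[1,[0,0,0.6],[0,0,0]],[1,[0,0,0.9],[0,0,0]],[1,[0,0,1.2],[0,0,0]],[1,[0,0,1.5],[0,0,0]]])

```text
time_s: 11.55
ee_pos: [503.9, 139.8, 89.0]
ee_rot: [180.0, 0.0, 68.8]
force: [-0.7, 0.3, -0.7]
gripper_width: 11.2
```

>>> drive_tool(series=[[1,[0,0,0.3],[0,0,0]],[1,[0,0,0.6],[0,0,0]],[1,[0,0,0.9],[0,0,0]],[1,[0,0,1.2],[0,0,0]],[1,[0,0,1.5],[0,0,0]]])

```text
time_s: 12.05
ee_pos: [503.9, 139.8, 87.5]
ee_rot: [180.0, 0.0, 68.8]
force: [0.1, -0.2, -0.9]
gripper_width: 11.6
```

>>> drive_tool(series=[[1,[0,0,0.3],[0,0,0]],[1,[0,0,0.6],[0,0,0]],[1,[0,0,0.9],[0,0,0]],[1,[0,0,1.2],[0,0,0]],[1,[0,0,1.5],[0,0,0]]])

```text
time_s: 12.55
ee_pos: [503.9, 139.8, 86.0]
ee_rot: [180.0, 0.0, 68.8]
force: [0.2, 0.0, -0.9]
gripper_width: 11.4
```

>>> drive_tool(series=[[1,[0,0,0.3],[0,0,0]],[1,[0,0,0.6],[0,0,0]],[1,[0,0,0.9],[0,0,0]],[1,[0,0,1.2],[0,0,0]],[1,[0,0,1.5],[0,0,0]]])

```text
time_s: 13.05
ee_pos: [503.9, 139.9, 84.5]
ee_rot: [180.0, 0.0, 68.8]
force: [0.4, 0.3, -1.1]
gripper_width: 11.5
```

>>> drive_tool(series=[[1,[0,0,0.3],[0,0,0]],[1,[0,0,0.6],[0,0,0]],[1,[0,0,0.9],[0,0,0]],[1,[0,0,1.2],[0,0,0]],[1,[0,0,1.5],[0,0,0]]])

```text
time_s: 13.55
ee_pos: [503.9, 139.8, 83.0]
ee_rot: [180.0, 0.0, 68.8]
force: [0.2, 1.4, -0.8]
gripper_width: 11.6
```

>>> drive_tool(series=[[1,[0,0,0.3],[0,0,0]],[1,[0,0,0.6],[0,0,0]],[1,[0,0,0.9],[0,0,0]],[1,[0,0,1.2],[0,0,0]],[1,[0,0,1.5],[0,0,0]]])

```text
time_s: 14.05
ee_pos: [504.0, 139.8, 81.5]
ee_rot: [180.0, 0.0, 68.8]
force: [-0.1, -0.1, -0.7]
gripper_width: 11.1
```

>>> drive_tool(series=[[1,[0,0,0.3],[0,0,0]],[1,[0,0,0.6],[0,0,0]],[1,[0,0,0.9],[0,0,0]],[1,[0,0,1.2],[0,0,0]],[1,[0,0,1.5],[0,0,0]]])

```text
time_s: 14.55
ee_pos: [504.5, 139.9, 80.5]
ee_rot: [179.9, -0.0, 68.8]
force: [0.8, -0.6, 4.1]
gripper_width: 11.3
```

>>> drive_tool(series=[[1,[0,0,0.3],[0,0,0]],[1,[0,0,0.6],[0,0,0]],[1,[0,0,0.9],[0,0,0]],[1,[0,0,1.2],[0,0,0]],[1,[0,0,1.5],[0,0,0]]])

```text
time_s: 15.05
ee_pos: [504.3, 139.8, 78.4]
ee_rot: [180.0, -0.0, 68.8]
force: [2.9, -1.2, 0.0]
gripper_width: 11.4
```

A contact gave 4 N and then eased, with about 3 N sideways along stage +x. The foot is riding a bevel at the −x end, so I shift slightly along tool +y.

>>> drive_tool(series=[[1,[0,0.2,0],[0,0,0]],[1,[0,0.4,0],[0,0,0]],[1,[0,0.6,0],[0,0,0]],[1,[0,0.6,0.3],[0,0,0]],[1,[0,0.6,0.6],[0,0,0]]])

```text
time_s: 15.55
ee_pos: [504.4, 139.6, 77.9]
ee_rot: [180.0, 0.0, 68.8]
force: [1.4, -0.3, 0.0]
gripper_width: 11.0
```

Run:
```python
from h import *
to(503.9,139.7,78,68.8)
f=grab("wrist","w7")
crop(f,200,120,320,240,5,"w7c")
```

```text
t 15.55 pos [504.44 139.59  77.91] rot [1.800e+02 1.000e-02 6.881e+01] q [ 14.2  19.5 105.8  -0.   54.7 -54.6] F [ 1.35 -0.3   0.04] T [-0.05 -0.62  0.01] w 11.0
shift [-0.09 -0.55 -0.09] rv [0.     0.0001 0.0002]
```

View pics/w7c.png

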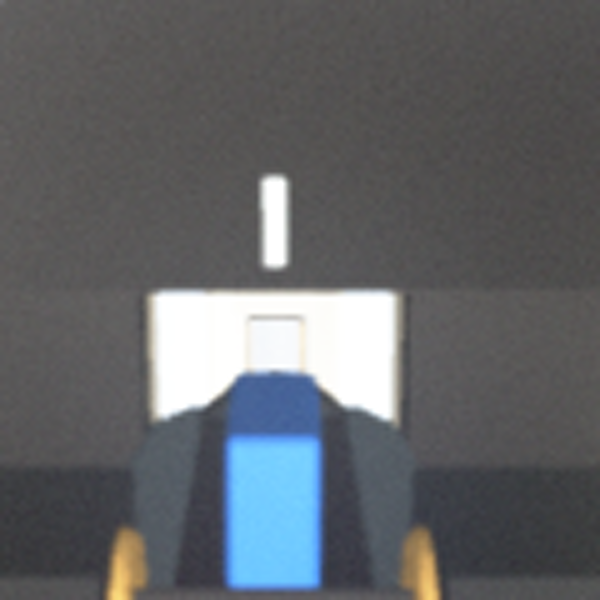

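The foot is centred in the slot (crop 248–303 vs well 148–402), entering. The side force is falling, so I continue.

>>> drive_tool(series=[[1,[0,0.3,0.2],[0,0,0]],[1,[0,0.3,0.4],[0,0,0]],[1,[0,0.3,0.6],[0,0,0]],[1,[0,0.3,0.8],[0,0,0]],[1,[0,0.3,1],[0,0,0]]])

```text
time_s: 16.1
ee_pos: [504.6, 139.5, 76.8]
ee_rot: [-180.0, 0.0, 68.8]
force: [1.7, -0.8, 0.3]
gripper_width: 11.1
```

>>> drive_tool(series=[[1,[0,0,0.2],[0,0,0]],[1,[0,0,0.4],[0,0,0]],[1,[0,0,0.6],[0,0,0]],[1,[0,0,0.8],[0,0,0]],[1,[0,0,1],[0,0,0]]])

```text
time_s: 16.6
ee_pos: [504.7, 139.5, 75.9]
ee_rot: [-180.0, 0.0, 68.8]
force: [1.4, -0.9, -0.2]
gripper_width: 11.2
```

>>> drive_tool(series=[[1,[0,0.3,0.2],[0,0,0]],[1,[0,0.3,0.4],[0,0,0]],[1,[0,0.3,0.6],[0,0,0]],[1,[0,0.3,0.8],[0,0,0]],[1,[0,0.3,1],[0,0,0]]])

```text
time_s: 17.1
ee_pos: [504.8, 139.4, 74.8]
ee_rot: [-180.0, 0.0, 68.8]
force: [0.4, -0.0, -0.6]
gripper_width: 11.3
```

>>> drive_tool(series=[[1,[0,0,0.2],[0,0,0]],[1,[0,0,0.4],[0,0,0]],[1,[0,0,0.6],[0,0,0]],[1,[0,0,0.8],[0,0,0]],[1,[0,0,1],[0,0,0]]])

```text
time_s: 17.6
ee_pos: [505.0, 139.4, 74.0]
ee_rot: [180.0, 0.0, 68.8]
force: [-1.1, -0.3, 2.0]
gripper_width: 11.0
```

Spring pad contact is at TCP z≈74 (+2.8 N over the hanging weight). About 9 mm more brings the foot to turning depth. I press on, watching the force.

>>> drive_tool(series=[[1,[0,-0.1,0.4],[0,0,0]],[1,[0,-0.1,0.8],[0,0,0]],[1,[0,-0.1,1.2],[0,0,0]],[1,[0,-0.1,1.6],[0,0,0]],[1,[0,-0.1,2],[0,0,0]]])

```text
time_s: 18.1
ee_pos: [505.0, 139.4, 72.0]
ee_rot: [180.0, -0.0, 68.8]
force: [0.6, -0.3, 4.1]
gripper_width: 11.1
```

>>> drive_tool(series=[[1,[0,0,0.4],[0,0,0]],[1,[0,0,0.8],[0,0,0]],[1,[0,0,1.2],[0,0,0]],[1,[0,0,1.6],[0,0,0]],[1,[0,0,2],[0,0,0]]])

```text
time_s: 18.6
ee_pos: [505.1, 139.5, 70.1]
ee_rot: [180.0, -0.0, 68.8]
force: [-1.0, -0.4, 5.8]
gripper_width: 11.2
```

>>> drive_tool(series=[[1,[0,0,0.4],[0,0,0]],[1,[0,0,0.8],[0,0,0]],[1,[0,0,1.2],[0,0,0]],[1,[0,0,1.6],[0,0,0]],[1,[0,0,2],[0,0,0]]])

```text
time_s: 19.1
ee_pos: [505.1, 139.5, 68.2]
ee_rot: [180.0, -0.0, 68.8]
force: [-1.0, -0.6, 6.8]
gripper_width: 10.9
```

>>> drive_tool(series=[[1,[0,0,0.4],[0,0,0]],[1,[0,0,0.8],[0,0,0]],[1,[0,0,1.2],[0,0,0]],[1,[0,0,1.6],[0,0,0]],[1,[0,0,2],[0,0,0]]])

```text
time_s: 19.6
ee_pos: [505.2, 139.5, 66.5]
ee_rot: [180.0, -0.0, 68.8]
force: [-0.9, 0.3, 7.9]
gripper_width: 10.9
```

Run:
```python
from h import *
to(505,139.4,66,68.8)
```

```text
t 19.6 pos [505.19 139.54  66.47] rot [ 1.7996e+02 -2.0000e-02  6.8810e+01] q [ 14.2  20.3 106.6  -0.   53.1 -54.6] F [-0.94  0.25  7.87] T [-0.01  0.11  0.06] w 10.9
shift [-0.2  -0.13  0.47] rv [ 0.0006 -0.0004  0.0002]
```

>>> drive_tool(series=[[1,[0,0,0.3],[0,0,0]],[1,[0,0,0.6],[0,0,0]],[1,[0,0,0.9],[0,0,0]],[1,[0,0,1.2],[0,0,0]],[1,[0,0,1.2],[0,0,0]]])

```text
time_s: 20.1
ee_pos: [505.2, 139.6, 65.4]
ee_rot: [180.0, -0.0, 68.8]
force: [-1.2, -0.7, 8.5]
gripper_width: 11.1
```

>>> drive_tool(series=[[1,[0,0,0.1],[0,0,0]],[1,[0,0,0.2],[0,0,0]],[1,[0,0,0.3],[0,0,0]],[1,[0,0,0.3],[0,0,0]],[1,[0,0,0.3],[0,0,0]]])

```text
time_s: 20.6
ee_pos: [505.2, 139.6, 65.2]
ee_rot: [180.0, -0.0, 68.8]
force: [-1.6, 0.5, 9.2]
gripper_width: 11.2
```

Spring load is about 9.7 N, so depth is about 15 mm, past the ridges. Now a small trial twist clockwise (positive about tool z).

>>> drive_tool(series=[[1,[0,0,0],[0,0,0.04]],[1,[0,0,0],[0,0,0.08]],[1,[0,0,0],[0,0,0.12]],[1,[0,0,0],[0,0,0.16]],[1,[0,0,0],[0,0,0.2]]])

```text
time_s: 21.1
ee_pos: [505.7, 139.7, 65.3]
ee_rot: [179.9, -0.1, 57.3]
force: [0.1, -0.6, 9.3]
gripper_width: 11.1
```

Run:
```python
from h import *
to(505,139.4,65,-21.2)
f=grab("wrist","w8")
crop(f,200,120,320,240,5,"w8c")
```

```text
t 21.1 pos [505.67 139.65  65.29] rot [ 1.7992e+02 -8.0000e-02  5.7260e+01] q [ 14.2  20.4 106.7  -0.   52.9 -43.1] F [ 0.1  -0.6   9.33] T [-0.01  0.03  0.01] w 11.1
shift [-0.57 -0.43  0.29] rv [ 2.0000e-04 -2.1000e-03  1.3694e+00]
```

View pics/w8c.png

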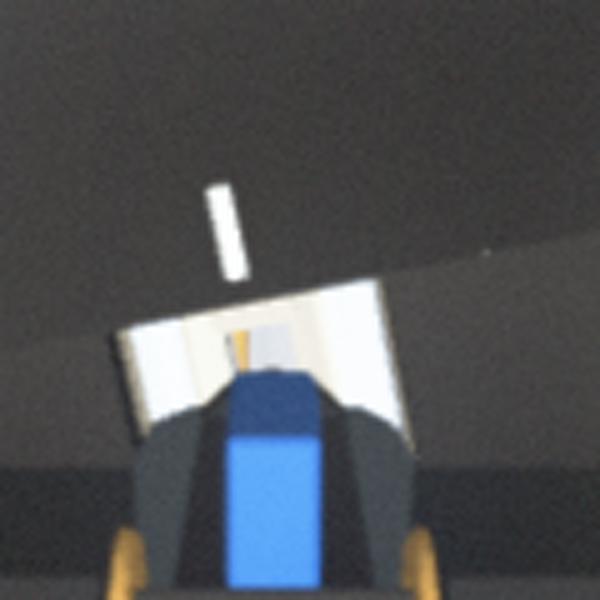

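The foot turned freely with the grip, at near-zero torque, and its brass side gap is visible. I keep turning.

>>> drive_tool(series=[[1,[0,0,0],[0,0,0.1]],[1,[0,0,0],[0,0,0.2]],[1,[0,0,0],[0,0,0.3]],[1,[0,0,0],[0,0,0.4]],[1,[0,0,0],[0,0,0.5]]])

```text
time_s: 21.65
ee_pos: [506.1, 139.7, 65.4]
ee_rot: [180.0, -0.2, 28.5]
force: [-0.5, 0.8, 8.9]
gripper_width: 11.1
```

>>> drive_tool(series=[[1,[0,0,0],[0,0,0.1]],[1,[0,0,0],[0,0,0.2]],[1,[0,0,0],[0,0,0.3]],[1,[0,0,0],[0,0,0.4]],[1,[0,0,0],[0,0,0.5]]])

```text
time_s: 22.15
ee_pos: [506.2, 139.7, 65.4]
ee_rot: [-180.0, -0.2, -0.2]
force: [0.2, 0.5, 8.8]
gripper_width: 11.3
```

Run:
```python
from h import *
to(505,139.4,65,-21.2)
```

```text
t 22.15 pos [506.24 139.75  65.43] rot [-179.96   -0.18   -0.18] q [ 14.2  20.4 106.6  -0.   52.8  14.4] F [0.19 0.46 8.84] T [-0.05 -0.12  0.02] w 11.3
shift [-1.24  0.35  0.43] rv [-0.0012 -0.0029  0.3669]
```

>>> drive_tool(series=[[1,[0,0,0],[0,0,0.1]],[1,[0,0,0],[0,0,0.2]],[1,[0,0,0],[0,0,0.3]],[1,[0,0,0],[0,0,0.36]],[1,[0,0,0],[0,0,0.4]]])

```text
time_s: 22.65
ee_pos: [506.3, 139.8, 65.4]
ee_rot: [-179.9, -0.2, -23.0]
force: [0.1, -0.1, 9.5]
gripper_width: 11.6
```

Run:
```python
from h import *
to(505,139.4,65,-21.2)
f=grab("wrist","w9")
crop(f,200,120,320,240,5,"w9c")
```

```text
t 22.65 pos [506.28 139.76  65.44] rot [-1.7989e+02 -1.5000e-01 -2.2970e+01] q [ 14.2  20.4 106.6  -0.   52.8  37.2] F [ 0.12 -0.11  9.47] T [-0.03 -0.06  0.12] w 11.6
shift [-1.04  0.83  0.44] rv [-0.0018 -0.0027 -0.0309]
```

View pics/w9c.png

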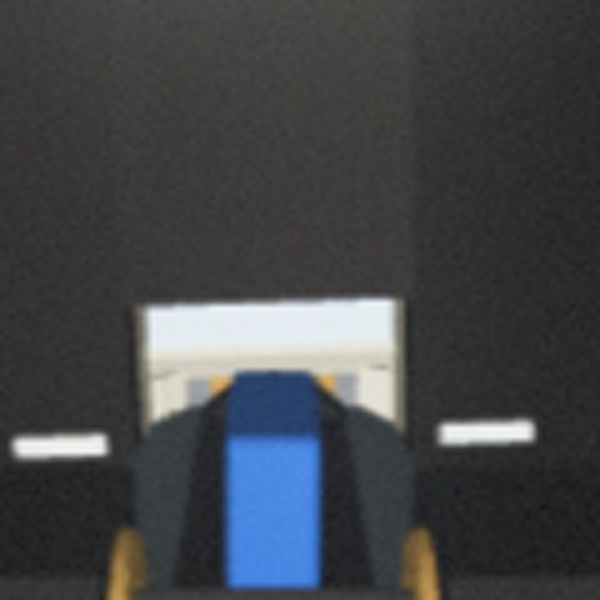

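The post is across the slot (91.8° turned); the slot's ends show at both sides, (205,390) and (345,390) in the crop. I ease up so that the spring lifts it home.

>>> drive_tool(series=[[1,[0,0,-0.4],[0,0,0]],[1,[0,0,-0.8],[0,0,0]],[1,[0,0,-1.2],[0,0,0]],[1,[0,0,-1.6],[0,0,0]],[1,[0,0,-2],[0,0,0]]])

```text
time_s: 23.2
ee_pos: [506.2, 139.7, 67.2]
ee_rot: [-179.9, -0.1, -22.9]
force: [-0.0, -0.6, 6.8]
gripper_width: 11.4
```

>>> drive_tool(series=[[1,[0,0,-0.4],[0,0,0]],[1,[0,0,-0.8],[0,0,0]],[1,[0,0,-1.2],[0,0,0]],[1,[0,0,-1.4],[0,0,0]],[1,[0,0,-1.4],[0,0,0]]])

```text
time_s: 23.7
ee_pos: [506.1, 139.7, 68.5]
ee_rot: [-179.9, -0.1, -22.9]
force: [1.0, -0.4, 6.4]
gripper_width: 11.4
```

>>> drive_tool(series=[[1,[0,0,-0.2],[0,0,0]],[1,[0,0,-0.4],[0,0,0]],[1,[0,0,-0.6],[0,0,0]],[1,[0,0,-0.8],[0,0,0]],[1,[0,0,-0.8],[0,0,0]]])

```text
time_s: 24.2
ee_pos: [506.1, 139.7, 69.2]
ee_rot: [-179.9, -0.1, -22.9]
force: [-0.2, -0.2, 5.4]
gripper_width: 11.6
```

>>> drive_tool(series=[[1,[0,0,-0.1],[0,0,0]],[1,[0,0,-0.2],[0,0,0]],[1,[0,0,-0.3],[0,0,0]],[1,[0,0,-0.4],[0,0,0]],[1,[0,0,-0.5],[0,0,0]]])

```text
time_s: 24.7
ee_pos: [506.0, 139.7, 69.6]
ee_rot: [-179.9, -0.1, -22.9]
force: [0.9, -0.4, 3.9]
gripper_width: 11.2
```

>>> drive_tool(series=[[1,[0,0,-0.1],[0,0,0]],[1,[0,0,-0.2],[0,0,0]],[1,[0,0,-0.3],[0,0,0]],[1,[0,0,-0.4],[0,0,0]],[1,[0,0,-0.4],[0,0,0]]])

```text
time_s: 25.2
ee_pos: [505.4, 139.6, 69.6]
ee_rot: [-180.0, -0.0, -22.9]
force: [2.4, 1.4, 3.3]
gripper_width: 11.3
```

Run:
```python
from h import *
to(505,139.4,65,-21.2)
f=grab("wrist","w10");s=grab("scene","s10")
crop(f,200,120,320,240,5,"w10c");crop(s,220,80,340,200,5,"s10c")
```

```text
t 25.2 pos [505.38 139.61  69.56] rot [-1.7996e+02 -4.0000e-02 -2.2860e+01] q [ 14.2  20.1 106.3   0.   53.5  37. ] F [2.43 1.44 3.27] T [ 0.26 -0.64 -0.03] w 11.3
shift [-0.28  0.34  4.56] rv [-0.0006 -0.0008 -0.0291]
```

View pics/s10c.png

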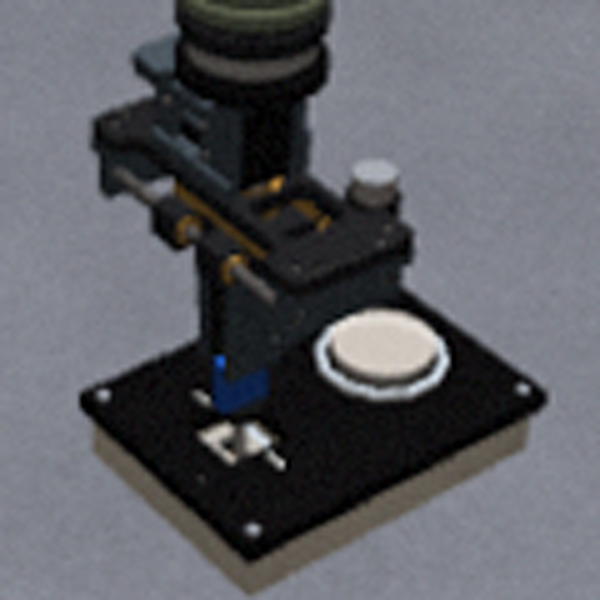

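The TCP has stopped rising at 69.6 while commanded higher, as expected for the locked depth. One more small pull test while relieving the side force.

>>> drive_tool(series=[[1,[0.1,-0.2,0],[0,0,0]],[1,[0.2,-0.3,-0.1],[0,0,0]],[1,[0.2,-0.3,-0.2],[0,0,0]],[1,[0.2,-0.3,-0.3],[0,0,0]],[1,[0.2,-0.3,-0.4],[0,0,0]]])

```text
time_s: 25.8
ee_pos: [505.2, 139.7, 69.6]
ee_rot: [180.0, 0.0, -22.9]
force: [3.0, 1.2, -0.9]
gripper_width: 11.2
```

Run:
```python
from h import *
to(505,139.4,65,-21.2)
```

```text
t 25.8 pos [505.18 139.68  69.62] rot [ 1.800e+02  1.000e-02 -2.286e+01] q [ 14.2  20.1 106.3   0.   53.6  37.1] F [ 2.96  1.16 -0.93] T [ 0.35 -0.84  0.01] w 11.2
shift [-0.06  0.33  4.62] rv [ 0.0001  0.0002 -0.029 ]
```

It does not rise when pulled (TCP still at 69.6, Fz down to −0.9 N), so it is locked. I relieve the side load and release.

>>> drive_tool(series=[[1,[0.2,-0.2,0],[0,0,0]],[1,[0.4,-0.4,0],[0,0,0]],[1,[0.5,-0.5,0],[0,0,0]],[1,[0.5,-0.5,0],[0,0,0]],[1,[0.5,-0.5,0],[0,0,0]]], squeeze=20)

```text
time_s: 26.3
ee_pos: [505.3, 139.7, 69.7]
ee_rot: [180.0, 0.1, -22.9]
force: [1.8, 1.1, -0.5]
gripper_width: 11.8
```

>>> drive_tool(series=[[0.8,[0,0,0],[0,0,0]],[0.6,[0,0,0],[0,0,0]],[0.5,[0,0,0],[0,0,0]],[0.3,[0,0,0],[0,0,0]],[0.3,[0,0,0],[0,0,0]]])

```text
time_s: 26.8
ee_pos: [505.7, 139.8, 69.9]
ee_rot: [180.0, 0.0, -22.9]
force: [0.8, 0.2, -0.3]
gripper_width: 47.4
```

>>> drive_tool(series=[[0.2,[0,0,0],[0,0,0]],[0.2,[0,0,0],[0,0,0]],[0.2,[0,0,0],[0,0,0]],[0.2,[0,0,0],[0,0,0]],[0.2,[0,0,0],[0,0,0]]])

```text
time_s: 27.3
ee_pos: [505.9, 139.9, 69.9]
ee_rot: [180.0, -0.0, -22.9]
force: [-0.3, -0.2, -0.0]
gripper_width: 72.9
```

Run:
```python
from h import *
to(505,139.4,190,-21.2)
f=grab("wrist","w11")
crop(f,180,120,330,270,4,"w11c")
```

```text
t 27.3 pos [505.88 139.89  69.93] rot [179.99  -0.   -22.86] q [ 14.2  20.1 106.2  -0.   53.7  37.1] F [-0.25 -0.16 -0.01] T [-0.03 -0.1   0.06] w 72.9
shift [  -0.61    0.8  -120.07] rv [ 0.0001 -0.0001 -0.029 ]
```

View pics/w11c.png

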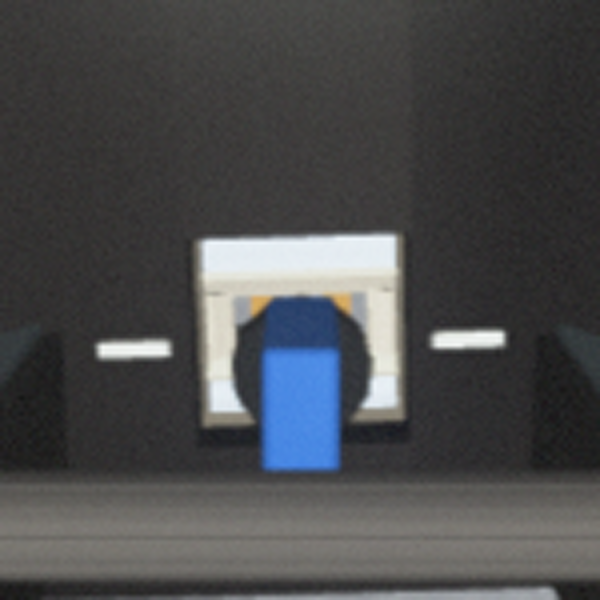

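The post stands free and upright across the slot; in the wrist crop the grip is at (300,410) and the marks at (133,348) and (468,339). Now I retreat straight up.

>>> drive_tool(series=[[0.2,[0,0,-15],[0,0,0]],[0.2,[0,0,-40],[0,0,0]],[0.2,[0,0,-70],[0,0,0]],[0.2,[0,0,-100],[0,0,0]],[0.2,[0,0,-120],[0,0,0]]])

```text
time_s: 27.85
ee_pos: [506.6, 140.1, 192.2]
ee_rot: [-179.9, -0.1, -22.9]
force: [0.3, 0.9, 0.3]
gripper_width: 72.8
```

>>> drive_tool(series=[[0.2,[0,40,0],[0,0,0]],[0.2,[0,80,0],[0,0,0]],[0.2,[0,100,0],[0,0,0]],[0.2,[0,100,0],[0,0,0]],[0.2,[0,100,0],[0,0,0]]])

```text
time_s: 28.35
ee_pos: [467.3, 47.9, 190.1]
ee_rot: [-180.0, -0.0, -22.9]
force: [0.2, -0.5, 0.9]
gripper_width: 72.9
```

Run:
```python
from h import *
to(505,139.4,190,-21.2)
f=grab("wrist","w12");s=grab("scene","s12");t=grab("top","t12")
crop(s,130,80,340,340,3,"s12")  # crop view
crop(s,220,80,340,200,5,"s12c")
hsv=cv2.cvtColor(f["image"],cv2.COLOR_RGB2HSV)
```

```text
t 28.35 pos [467.33  47.88 190.14] rot [-1.7995e+02 -3.0000e-02 -2.2920e+01] q [  4.4   8.8 102.7   0.   68.4  27.3] F [ 0.17 -0.46  0.86] T [-0.02 -0.07 -0.03] w 72.9
shift [ -0.94 -98.96   0.21] rv [-0.0008 -0.0006 -0.03  ]
```

View pics/w12.png

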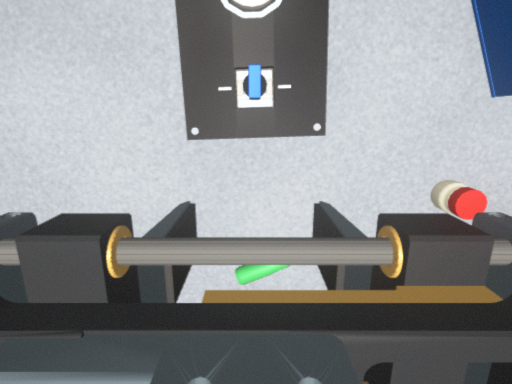

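View pics/s12c.png

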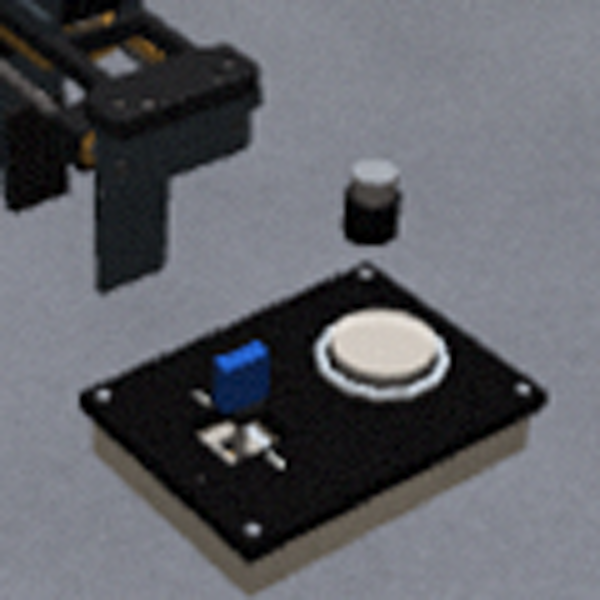

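View pics/t12.png

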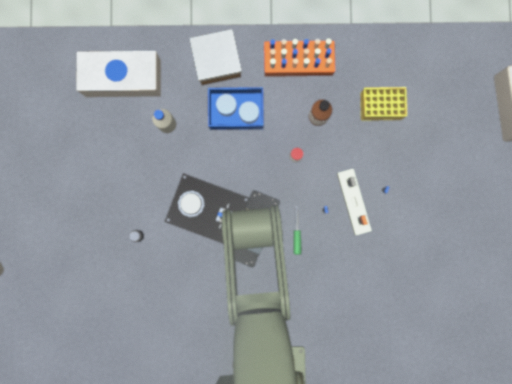

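The wrist view shows the blue post alone and upright in the lock at (255,82), lying across the slot marks. In the scene view it stands clear of the gripper and the dish is in place. In the top view the rack, other posts, driver, jar and objective are unchanged. I hand in.

```bash
python3 -c "
from workcell import env
print(env.job_done())"
```

```text
the job is handed in; nothing more can be done
None
```

The blue post is locked upright in the stage, and I handed the job in at about 28.5 s of the 64 s allowed.

- **Insertion:** I took the post from the rack's middle pocket and lowered it in small steps. The foot touched a bevel at about 4 N, so I shifted it slightly and it went in. The spring pad met the foot with the fingertips at about 74–75 mm height, which puts the lock plate near the deep end of its range.
- **Press and twist:** I pressed with about 10 N on the spring. The highest force in any reading was 9.5 N, well under the 22 N limit. I then twisted it about 92° clockwise, and it turned freely.
- **Lock check:** As I eased up, the post rose about 4 mm and stopped. It would not rise further under a light pull, so it is held in the pockets. I released it and backed away.
- **Last checks:** The pictures show the post free-standing, upright and across the slot, with the robot touching nothing. The dish, the other two posts, the rack, jar, driver and objective look unmoved.
- **What was less clean:** A side load of about 3 N built up as the post seated, and I let it off before opening the fingers. I read the locked height from the arm's position and force, not from a picture.

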